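# Hold the spring clip gaping over the recipe card

### The arm

A 6-joint arm with a two-finger parallel gripper is mounted at the origin on a cart in front of the work surface, level with it; the furniture and walls round the work are solid. World frame = base frame: x ahead of the robot, y to its left, z up, the work surface at z = 0. Lengths are in mm, angles in rad, forces in N, time in s.
With the tool pointing down it reaches from about 275 to 725 mm from the base axis. Payload 15.9 kg.
Tool frame: the origin (TCP) lies midway between the tips of the shut fingers; the grasp point (between the pads) lies 19 mm behind it (arm.pinch_z is the z of the grasp point in the tool frame, in mm); z points along the fingers, y is the line along which they close (so a half turn about z gives the same grasp; the last joint's range is limited). The gripper opens to 85 mm and grips with 20 to 120 N. Pads are 22 mm wide; open, the fingers measure 114 mm over their backs; the gripper's body (76 mm by 85 mm) begins 54 mm behind the grasp point. The pads swing forward as they close: fully open they stand 13 mm farther back than shut.
Start: joints at [-1.172, 0.213, -0.034, 1.323, 0, 1.571], TCP at [194.149, -460.751, 231.306] pointing down, gripper open.
Joint ranges: [-2.98, 2.98], [-0.74, 1.72], [-1.14, 1.35], [-2.1, 2.04], [-1.57, 1.44], [-3.14, 3.14]. Speed limits (rad/s): [1.89, 1.89, 2.39, 2.57, 3.14, 3.14].

### API

Orientations are given as a unit quaternion [x, y, z, w].
In Python, from station import arm gives the robot as it stands.
- The arm moves only by the shell command python3 -m inch 'ROWS' [FORCE]. ROWS is JSON, a list of rows, each a list of 3 entries, a list of its own where there are three numbers: the turn, a rotation vector about the tool's x, y, z in degrees, then the shift along the tool's x, y, z in mm, then the finger opening in mm, from 0 to 85.4. A call has 1 to 8 rows; each row is the pose to reach, as a shift and turn from the pose commanded when the call began, along the tool's axes at that moment; what a row does not reach only later rows make up. A row lasts 1/10 s, in which the tool goes at most 50 mm and 8.59 degrees, less where a joint would pass 70% of its speed; a pose out of reach is approached as far as the arm can. A call with a gripper value outside its range is refused whole. The fingers move at their own pace and stop on an object; FORCE is the grip in N (left out, the last holds). Time passes only in rows, so rows that repeat a pose let the fingers close. It gives the time, the measured TCP pose, the force, the opening and the grip force at its end, in the units of the state.
- arm.get_state(): the state, without advancing time (a new reading comes with each control period).
- arm.camera(name): name is "side" or "top"; returns (picture, depth): 400x640x3 uint8, blue, green, red; 400x640 float32, mm along the optical axis (not along the pixel's ray), 0 where there is no reading.
- arm.camera_params(name): a dict with "fx", "fy", "cx", "cy" (pixels), "position" and "rotation" of the camera in the world. Camera axes: x right, y up, looking along -z (the intrinsics and any distortion apply to the point x, -y, -z); pixel columns grow to the right and rows downward; lengths in mm; the calibration is good to about 2 mm. A picture is of the moment at which its call begins. camera_params takes no time and is no camera call.
- arm.close_job(): hands the job in; it is judged then, once.
Trained networks look in the newest picture that a camera, given by its name, has taken for a name from the list of things; names that differ only in an ending like _2 or _b are one class to them, and where a whole thing is asked for, a point or a joint stands for the part that bears it (a point fixed in the world has none). Each returns a list of dicts, best first, with "confidence" (0 to 1); they miss things now and then, are a little off and sometimes report something else, mostly with a low value. They report only what shows in the picture. A call takes as long as a camera call. They do not tell look-alikes from the thing itself.
- arm.spot_in(query, camera): "xy" ([column, row] in pixels, amid what is visible of it).
- arm.outline_of(query, camera): "mask" (400x640 bool, what is visible of it) and "xy" ([column, row] in pixels, amid what is visible of it).
The state is a dict: "clock": time; "q": joint angles; "joint_vel": joint speeds; "joint_efforts": joint torques, N m; "ee_pos": TCP position; "orientation": TCP orientation; "contact_force": force on the tool from outside, world axes, zero at the start; "torque": the same for the moment, N m; "finger_gap": finger opening in mm; "gripper_force": force on a finger pad.
Only numpy, scipy, OpenCV 4.12 (cv2) and the standard library are available. Lean on these libraries where they do the work, as an engineer would, in place of code of your own. Each camera call takes 0.05 s, during which the arm holds its last target. There are 200 camera calls.

### The job

Squeeze the steel spring clip open, take it off the fin it is parked on, and bring it jaws down through the gap between the two cheeks of the recipe-card stand, so that its wide open jaws straddle the top edge of the card. Finish holding it like that, still and well open (at least 2 cm between the jaw tips), one jaw on each side of the card, reaching roughly 1 to 2.5 cm below its top edge and touching neither card nor stand, so that a sheet could be slipped in beside the card. Do not knock the stand on the way, and leave the tin, the glass and the lemon where they are.

Things in the scene. Friction and masses are not known exactly. Their poses are not given: they have to be found in the camera images.
- clip_pivot (a point): Middle of the hinge pin of the loose steel spring clip (80 mm high, 34 mm wide along its y, pin 40 mm long, about 80 g), jaws down. z is up; x is the direction in which the handles are squeezed together and the jaws part. Jaw tips are 42 mm below the pin when closed, 39 mm fully open. A card between the jaws may reach up to 6 mm under the pin.
- clip_handles (a point): Mid-point between the rolled upper ends (7 mm thick bars along y) of the clip's two outward-leaning handles, 38 mm above the pin; axes as clip_pivot. Over the outsides they measure 50 mm with jaws closed, 45 mm as parked, 22 mm squeezed to the stop, when they lie 44 mm above the pin.
- half_a (a joint): Opening angle of one half of the clip about the pin (the other half mirrors it): 0 jaws closed, about 0.07 as parked on the fin, 0.40 at the stop (33 mm gape). A spring shuts it: on each handle about 4 N to start, 7 N at the stop (a harder squeeze just rests on the stop).
- half_a_tip (a point): Lower end of the inner face of the clip jaw on the clip's -x side, middle of its 34 mm width.
- half_b_tip (a point): The same point on the other jaw (+x side). The distance between the two tips is the gape: about 6 mm parked, 33 mm at the stop.
- fin_top (a point): Middle of the top edge, 55 mm up, of the 5 mm thick, 90 mm long upright wooden fin of the parking block (fixed wooden foot 60x110x18 mm). y runs along the fin, x is square to it. The clip is parked over this edge, its x along the fin's x, its pin about 17 mm above the edge.
- card_top (a point): Middle of the top edge, 72 mm up, of the stiff 3 mm thick white recipe card in the fixed wooden stand (foot 70x124x18 mm). y runs along the card's edge, x is square to the card. At both ends of the card stand wooden cheeks 12 mm thick along y and 22 mm along x, 82 mm high (10 mm above the card); between them is a gap of 84 mm.
- tuna: Bystander: low round food tin, 87 mm across, 40 mm high; origin under its middle.
- glass: Bystander: small tea glass, 49 mm across, 61 mm high; origin under its middle.
- lemon: Bystander: half a lemon, 59 mm across, 31 mm high; origin under its middle.
Things that resemble listed ones, but are neither listed nor needed, are in the scene too. Leave any pink or red look-alike of the part that bears clip_pivot alone.

How it is judged:
By the outcome, as a careful person would: the job done as asked, in the order asked, and still so for the second after the job is handed in, while the arm keeps its last pose, push and grip.
It also fails if it takes over 32 s, if anything falls off the work surface, if the arm or the gripper's body presses on something with over 40 N, if the wrist force passes 120 N, or if a joint passes its speed limit or range.

## Working session

There is one attempt and no reset: what is moved stays moved. The work goes in short steps, Python scripts to look and compute and a shell command to move; the robot and the scene stay as the last step left them, time stands still between calls to the robot, and variables do not carry over. Pictures are saved under pics/ and viewed, at most 10 in all, crops included, and the job is handed in when it is done.

```bash
mkdir -p pics; ls; cat > h.py <<'E'
import numpy as np, cv2
from station import arm
from scipy.spatial.transform import Rotation as R
def P(name):
    p=arm.camera_params(name); r=np.array(p["rotation"],float)
    r=r if r.shape==(3,3) else R.from_quat(r).as_matrix()
    return p,r
def cloud(name,depth):
    p,r=P(name); v,u=np.mgrid[0:400,0:640]
    x=(u-p["cx"])/p["fx"]*depth; y=(v-p["cy"])/p["fy"]*depth
    c=np.stack([x,-y,-depth],-1)
    return c@r.T+np.array(p["position"])
def proj(name,X):
    p,r=P(name); c=(np.atleast_2d(X)-np.array(p["position"]))@r
    return np.stack([p["cx"]+p["fx"]*c[:,0]/-c[:,2],p["cy"]+p["fy"]*-c[:,1]/-c[:,2]],-1)
E
python3 - <<'E'
from h import *
for n in("top","side"):
    print(arm.camera_params(n))
    im,d=arm.camera(n); cv2.imwrite(f"pics/{n}0.png",im); np.save(f"{n}0.npy",d)
    W=cloud(n,d)
    for q in("clip_pivot","clip_handles","fin_top","card_top","tuna","glass","lemon"):
        for o in arm.spot_in(q,n)[:3]:
            u,v=np.round(o["xy"]).astype(int); print(n,q,round(o["confidence"],2),u,v,W[v,u].round())
print(arm.get_state()["clock"],arm.pinch_z, arm.get_state()["orientation"])
E
```

```text
pics
{'fx': 401.2039921282766, 'fy': 401.2039921282766, 'cx': 325.1773858824972, 'cy': 200.98902383460003, 'position': array([ 407.49445991,  -79.83756087, 1119.4002251 ]), 'rotation': array([ 0.03723715, -0.05758425, -0.6964441 ,  0.714327  ])}
top clip_pivot 0.68 383 226 [ 487. -261.   74.]
top clip_pivot 0.68 396 189 [ 591. -302.   45.]
top clip_pivot 0.67 396 270 [ 374. -299.   57.]
top clip_handles 0.75 399 188 [ 593. -308.   53.]
top clip_handles 0.49 383 227 [ 484. -261.   78.]
top fin_top 0.95 376 232 [ 475. -252.   15.]
top card_top 0.94 304 250 [420. -55.  16.]
top card_top 0.28 258 140 [726.  84.  14.]
top tuna 0.97 311 143 [717. -66.  30.]
top glass 0.54 258 140 [726.  84.  14.]
top lemon 0.64 245 251 [414. 102.  32.]
{'fx': 410.0353812431475, 'fy': 410.0353812431475, 'cx': 314.4541324364429, 'cy': 200.09129403642464, 'position': array([ 418.03414444, -867.00307223,  632.46792977]), 'rotation': array([ 0.46732877, -0.04446116, -0.09700481,  0.87762013])}
side clip_pivot 0.88 238 291 [ 385. -288.   45.]
side clip_pivot 0.87 286 258 [ 418. -867.  632.]
side clip_pivot 0.78 340 275 [ 581. -314.   69.]
side clip_handles 0.9 285 258 [ 484. -251.   77.]
side clip_handles 0.74 238 291 [ 385. -288.   45.]
side clip_handles 0.69 342 274 [ 582. -324.   82.]
side fin_top 0.7 287 293 [ 476. -315.   46.]
side card_top 0.87 251 226 [427. -62.  27.]
side tuna 0.57 362 213 [700. -85.  36.]
side glass 0.9 351 177 [716.  66.  50.]
side lemon 0.53 238 191 [406. 102.  28.]
0.8 -18.700000000000003 [ 9.80191787e-01  1.98050652e-01 -6.46650493e-06  2.96173364e-06]
```

```bash
python3 - <<'E'
import cv2,numpy as np
a=cv2.imread("pics/top0.png")[110:310,220:440]; b=cv2.imread("pics/side0.png")[150:330,180:400]
a=cv2.resize(a,None,fx=2.7,fy=2.7,interpolation=2)[:540]
cv2.imwrite("pics/a.png",a); cv2.imwrite("pics/b.png",cv2.resize(b,None,fx=3.3,fy=3.3,interpolation=2))
E
```

```text
(no output)
```

View pics/a.png

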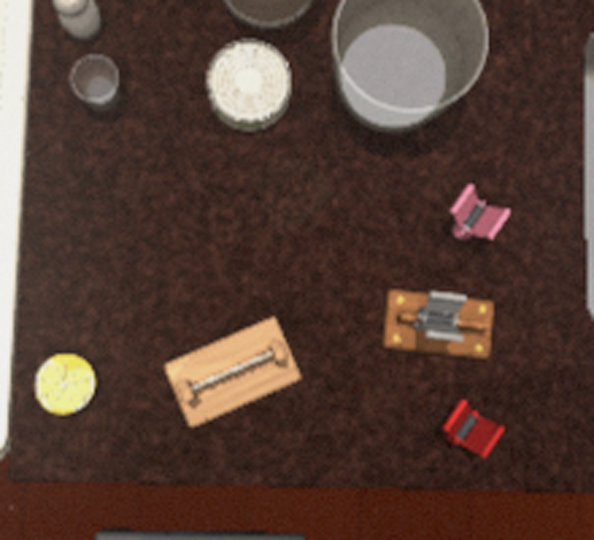

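View pics/b.png

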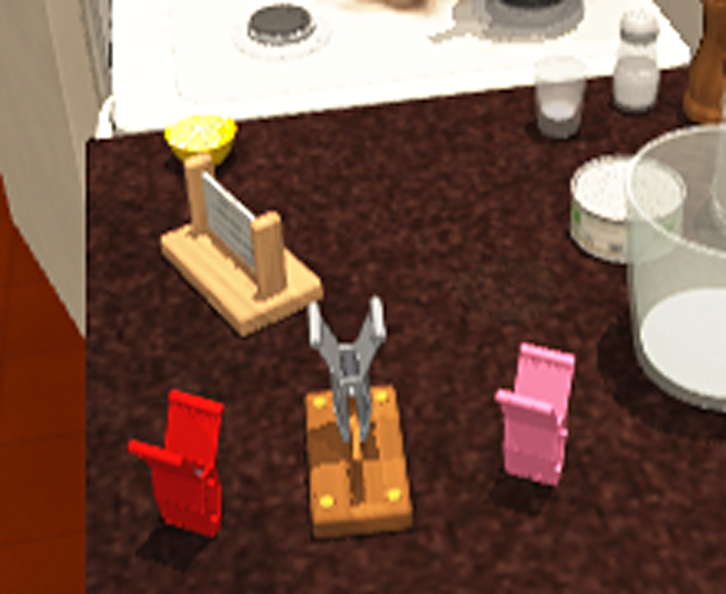

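The steel-coloured clip is the one at top (383,226) / side (286,258), since it sits on the wooden fin. The red clip (side 238,291) and the pink one (340,275) stand loose on the table and are look-alikes. The enlarged crops confirm this. Next I measure the poses from the depth images.

```bash
python3 - <<'E'
from h import *
C=[]
for n in("top","side"):
    d=np.load(f"{n}0.npy"); W=cloud(n,d).reshape(-1,3)[d.ravel()>0]
    print(n,"table z",np.median(W[(abs(W[:,0]-480)<60)&(abs(W[:,1]+150)<30),2]))
    for nm,c,hs in(("block",(475,-255),[(13,24),(50,58),(75,130),(98,130)]),("stand",(420,-55),[(13,24),(66,76),(77,90),(30,90)])):
        for lo,hi in hs:
            s=W[(np.hypot(W[:,0]-c[0],W[:,1]-c[1])<80)&(W[:,2]>lo)&(W[:,2]<hi)]
            if len(s)<5: print(n,nm,lo,hi,len(s)); continue
            r=cv2.minAreaRect(s[:,:2].astype(np.float32)); b=cv2.boxPoints(r)
            e=b[1]-b[0]; f=b[2]-b[1]; l=e if np.hypot(*e)>np.hypot(*f) else f
            print(n,nm,lo,hi,len(s),"ctr",np.round(r[0],1),"size",np.round(r[1],1),"long ang",round(np.degrees(np.arctan2(l[1],l[0]))%180,1),"zmed",np.median(s[:,2]).round(1),"zmax",s[:,2].max().round(1),"mean",s[:,:2].mean(0).round(1))
E
```

```text
top table z -0.4486518580263237
top block 13 24 540 ctr [ 483.  -269.5] size [109.   59.8] long ang 85.3 zmed 17.5 zmax 23.3 mean [ 479.8 -267.6]
top block 50 58 38 ctr [ 485.7 -269.3] size [88.1  9.9] long ang 85.1 zmed 54.7 zmax 57.7 mean [ 482.9 -274.5]
top block 75 130 229 ctr [ 453.  -261.1] size [109.2  37.9] long ang 3.4 zmed 96.5 zmax 118.4 mean [ 481.5 -260.3]
top block 98 130 110 ctr [ 484.1 -259.7] size [33.8 43.9] long ang 174.8 zmed 112.2 zmax 118.4 mean [ 485.1 -259.8]
top stand 13 24 991 ctr [429.3 -60.7] size [ 69.6 123.5] long ang 114.9 zmed 17.6 zmax 24.0 mean [428.8 -60.6]
top stand 66 76 42 ctr [429.9 -56.9] size [14.9 86.5] long ang 121.1 zmed 71.7 zmax 75.5 mean [427.7 -57.6]
top stand 77 90 69 ctr [429.4 -60.7] size [ 20.6 107.9] long ang 115.1 zmed 80.7 zmax 88.1 mean [429.9 -61.2]
top stand 30 90 138 ctr [429.1 -60.9] size [ 21.8 107.9] long ang 115.3 zmed 77.0 zmax 88.1 mean [428.5 -59.9]
side table z 0.5839869391143111
side block 13 24 978 ctr [ 482.6 -271.1] size [111.1  59.8] long ang 85.0 zmed 18.5 zmax 23.6 mean [ 481.3 -281.8]
side block 50 58 66 ctr [ 483.7 -288. ] size [21.2 53. ] long ang 97.3 zmed 55.9 zmax 57.8 mean [ 480.8 -288.5]
side block 75 130 336 ctr [ 452.9 -263.2] size [110.   41.4] long ang 4.9 zmed 95.4 zmax 117.3 mean [ 479.1 -263.8]
side block 98 130 155 ctr [ 483.5 -260.1] size [37.3 43.8] long ang 175.2 zmed 113.3 zmax 117.3 mean [ 483.5 -262.3]
side stand 13 24 613 ctr [428.8 -62.6] size [ 69.5 125.3] long ang 115.3 zmed 18.3 zmax 24.0 mean [424.3 -78.9]
side stand 66 76 111 ctr [430.1 -63.2] size [ 22.2 105.1] long ang 114.7 zmed 71.3 zmax 76.0 mean [429.1 -64.8]
side stand 77 90 66 ctr [428.3 -62.5] size [ 21.2 107.6] long ang 114.2 zmed 81.3 zmax 84.2 mean [431.1 -67.3]
side stand 30 90 513 ctr [429.3 -62.9] size [ 22.6 109.2] long ang 115.1 zmed 58.6 zmax 84.2 mean [429.6 -67.5]
```

```bash
cat >> h.py <<'E'
def to(x,y,z,ydeg):
    "turn/shift from the measured pose to tool-down TCP pose with tool y at ydeg"
    s=arm.get_state(); r=R.from_quat(s["orientation"]); a=np.radians(ydeg)
    Y=np.array([np.cos(a),np.sin(a),0]); Z=np.array([0,0,-1.]); T=R.from_matrix(np.stack([np.cross(Y,Z),Y,Z],1))
    print("turn",np.degrees((r.inv()*T).as_rotvec()).round(2),"shift",r.inv().apply(np.array([x,y,z])-s["ee_pos"]).round(1),"t",s["clock"])
E
python3 -c "
from h import *
to(484,-260,160,-4.8)"
```

```text
turn [ -0.     0.   -62.35] shift [345.1 -72.5  71.3] t 0.8
```

```bash
python3 -m inch '[[[0,0,-8],[45,-9,0],85],[[0,0,-16],[90,-18,0],85],[[0,0,-24],[135,-27,10],85],[[0,0,-32],[180,-36,20],85],[[0,0,-40],[225,-46,32],85],[[0,0,-48],[270,-56,45],85],[[0,0,-55],[310,-65,60],85],[[0,0,-62.3],[345,-72.5,71],85]]' 40; python3 -m inch '[[[0,0,0],[0,0,0],85],[[0,0,0],[0,0,0],85]]'; python3 - <<'E'
from h import *
to(484,-260,90,-4.8)
im,d=arm.camera("side"); cv2.imwrite("pics/s1.png",cv2.resize(im[90:340,180:400],None,fx=2.4,fy=2.4,interpolation=2))
E
```

```text
clock: 1.6
ee_pos: [485.3, -258.2, 159.4]
orientation: [0.734, 0.679, -0.0, -0.0]
contact_force: [-1.4, -0.6, 1.0]
finger_gap: 85.1
gripper_force: 0.0
clock: 1.8
ee_pos: [484.1, -259.4, 159.9]
orientation: [0.736, 0.677, -0.0, -0.0]
contact_force: [-1.1, -0.1, 0.4]
finger_gap: 85.2
gripper_force: 0.0
turn [-0.05 -0.01 -0.01] shift [-0.6  0.  69.9] t 1.8
```

View pics/s1.png

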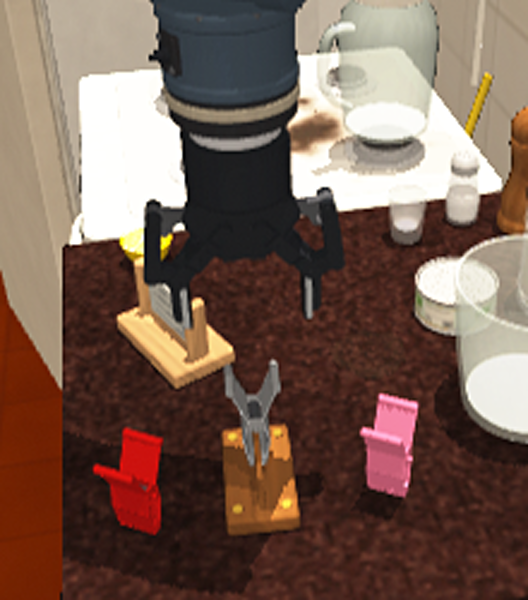

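The open fingers (crop 180 and 310) straddle the clip (253,400), which is centred between them. I go down and close to just short of the handles.

```bash
python3 -m inch '[[[0,0,0],[-0.5,0,25],85],[[0,0,0],[-0.5,0,50],85],[[0,0,0],[-0.5,0,65],75],[[0,0,0],[-0.5,0,70],60],[[0,0,0],[-0.5,0,70],52],[[0,0,0],[-0.5,0,70],52],[[0,0,0],[-0.5,0,70],52],[[0,0,0],[-0.5,0,70],52]]' 40; python3 - <<'E'
from h import *
im,d=arm.camera("side"); cv2.imwrite("pics/s2.png",cv2.resize(im[200:300,230:340],None,fx=5.5,fy=5.5,interpolation=2))
E
```

```text
clock: 2.65
ee_pos: [484.2, -260.7, 91.0]
orientation: [0.736, 0.676, 0.0, 0.001]
contact_force: [-0.4, -0.3, 0.8]
finger_gap: 52.0
gripper_force: 0.0
```

View pics/s2.png

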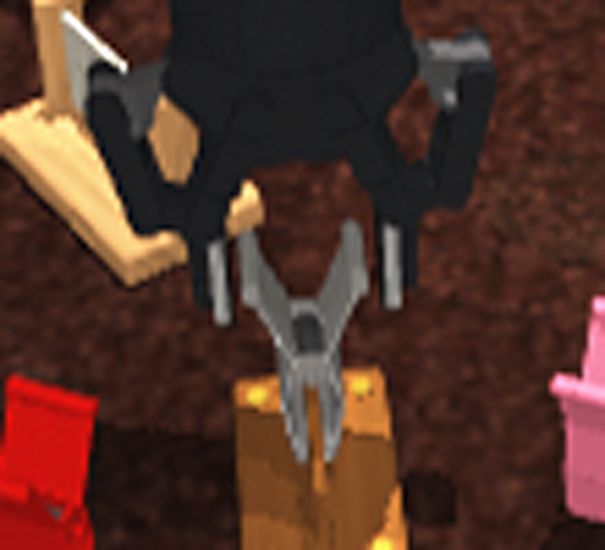

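```bash
python3 - <<'E'
from h import *
for X in([506.5,-277,110],[461.5,-277,110],[484,-280,72],[510,-272,91],[510,-272,110],[510,-272,130],[458,-272,91],[458,-272,110]):
    print(X,((proj("side",X)[0]-[230,200])*5.5).round())
E
```

```text
[506.5, -277, 110] [373. 289.]
[461.5, -277, 110] [245. 308.]
[484, -280, 72] [316. 385.]
[510, -272, 91] [382. 319.]
[510, -272, 110] [380. 278.]
[510, -272, 130] [378. 234.]
[458, -272, 91] [236. 341.]
[458, -272, 110] [233. 301.]
```

The bar near ends at (250,300) and (362,290) match the projected positions, so the clip pose is confirmed. I lower 4 mm, then squeeze while rising about 9 mm, because the handle ends rise and the pads swing forward.

```bash
python3 -m inch '[[[0,0,0],[0,0,4],50],[[0,0,0],[0,0,4],45],[[0,0,0],[0,0,3],41],[[0,0,0],[0,0,1.5],37],[[0,0,0],[0,0,0],33],[[0,0,0],[0,0,-1.5],29],[[0,0,0],[0,0,-3.5],25],[[0,0,0],[0,0,-5],20]]' 40; python3 -m inch '[[[0,0,0],[0,0,0],10],[[0,0,0],[0,0,0],10],[[0,0,0],[0,0,0],10]]';python3 - <<'E'
from h import *
im,d=arm.camera("side"); cv2.imwrite("pics/s3.png",cv2.resize(im[200:300,230:340],None,fx=5.5,fy=5.5,interpolation=2))
E
```

```text
clock: 3.5
ee_pos: [483.9, -260.5, 95.5]
orientation: [0.736, 0.677, 0.0, 0.0]
contact_force: [0.3, 0.9, -1.1]
finger_gap: 20.4
gripper_force: 6.6
clock: 3.8
ee_pos: [483.8, -260.5, 95.2]
orientation: [0.736, 0.677, -0.0, -0.0]
contact_force: [-0.4, 0.8, -0.4]
finger_gap: 14.2
gripper_force: 39.7
```

View pics/s3.png

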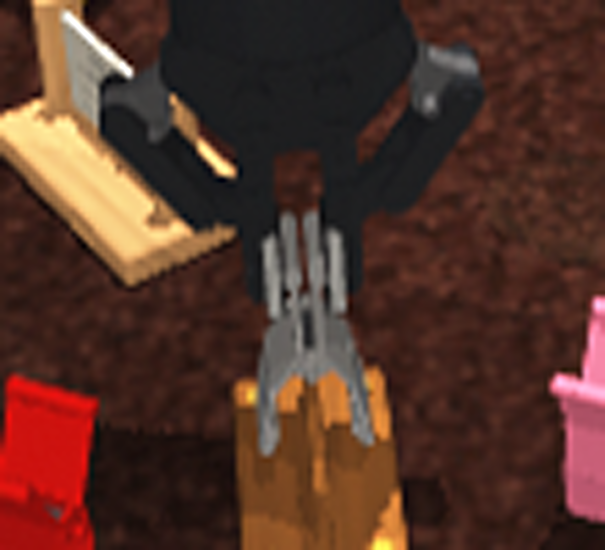

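The clip is squeezed wide open, with its tips at (267,450) and (368,445), about 30 mm apart. Next I ease the grip and lift straight up.

```bash
python3 -m inch '[[[0,0,0],[0,0,-6],10],[[0,0,0],[0,0,-16],10],[[0,0,0],[0,0,-30],10],[[0,0,0],[0,0,-46],10],[[0,0,0],[0,0,-62],10],[[0,0,0],[0,0,-76],10],[[0,0,0],[0,0,-84],10],[[0,0,0],[0,0,-85],10]]' 30; python3 -c "
from h import *
to(429,-61.7,180,25.1)"
```

```text
clock: 4.65
ee_pos: [484.4, -260.7, 181.6]
orientation: [0.736, 0.677, 0.0, 0.001]
contact_force: [1.0, -0.2, -0.8]
finger_gap: 13.7
gripper_force: 39.7
turn [  0.09   0.07 -29.95] shift [193.6 -72.1   1.4] t 4.65
```

```bash
python3 -m inch '[[[0,0,-3],[18,-7,0],10],[[0,0,-8],[48,-18,0],10],[[0,0,-13],[80,-30,0],10],[[0,0,-18],[112,-42,0],10],[[0,0,-23],[144,-54,0],10],[[0,0,-27],[172,-64,0],10],[[0,0,-29],[188,-70,0],10],[[0,0,-30],[193.6,-72,0],10]]' 30; python3 -m inch '[[[0,0,0],[0,0,0],10],[[0,0,0],[0,0,0],10],[[0,0,0],[0,0,0],10]]'; python3 - <<'E'
from h import *
to(429,-61.7,118,25.1)
ex=np.array([np.cos(np.radians(25)),np.sin(np.radians(25)),0]); ey=np.array([-ex[1],ex[0],0]); C=np.array([429,-61.7,0])
for n in("side","top"):
    im,d=arm.camera(n); W=cloud(n,d)
    if n=="side": cv2.imwrite("pics/s4.png",cv2.resize(im[120:260,180:330],None,fx=4,fy=4,interpolation=2))
    L=np.stack([(W-C)@ex,(W-C)@ey,W[...,2]],-1)[d>0]
    s=L[(abs(L[:,0])<35)&(abs(L[:,1])<30)&(L[:,2]>95)&(L[:,2]<150)]
    for z in range(95,150,5):
        q=s[(s[:,2]>=z)&(s[:,2]<z+5)]
        if len(q): print(n,z,len(q),"x",q[:,0].min().round(1),q[:,0].max().round(1),"y",q[:,1].min().round(1),q[:,1].max().round(1),"zmin",q[:,2].min().round(1))
for q in("half_a_tip","half_b_tip","clip_pivot","card_top"):
    for o in arm.spot_in(q,"side")[:2]: print(q,round(o["confidence"],2),np.round(o["xy"]))
for lx,lz in((-16.5,118),(16.5,118)): print((C+lx*ex+[0,0,lz]).round(),proj("side",C+lx*ex+[0,0,lz]).round())
E
```

```text
clock: 5.45
ee_pos: [427.8, -60.1, 180.0]
orientation: [0.535, 0.845, -0.0, -0.0]
contact_force: [-0.4, -0.1, -0.3]
finger_gap: 14.0
gripper_force: 39.8
clock: 5.75
ee_pos: [428.7, -62.2, 180.1]
orientation: [0.537, 0.844, -0.0, -0.0]
contact_force: [-0.9, 1.0, -0.4]
finger_gap: 13.9
gripper_force: 39.8
turn [-0.02  0.   -0.04] shift [ 0.3  0.5 62.1] t 5.75
side 120 13 x -22.4 18.4 y -16.4 15.4 zmin 121.9
side 125 33 x -22.4 19.1 y -18.3 18.0 zmin 125.0
side 130 38 x -21.5 16.8 y -18.2 17.6 zmin 130.0
side 135 28 x -20.4 16.1 y -20.1 17.8 zmin 135.1
side 140 24 x -19.9 14.9 y -16.7 11.9 zmin 140.2
side 145 22 x -17.9 14.6 y -17.3 15.1 zmin 145.1
half_a_tip 0.88 [244. 280.]
half_a_tip 0.8 [243. 180.]
half_b_tip 0.76 [233. 300.]
half_b_tip 0.66 [250. 179.]
clip_pivot 0.86 [237. 290.]
clip_pivot 0.78 [342. 276.]
card_top 0.68 [253. 227.]
[414. -69. 118.] [[241. 197.]]
[444. -55. 118.] [[254. 192.]]
```

View pics/s4.png

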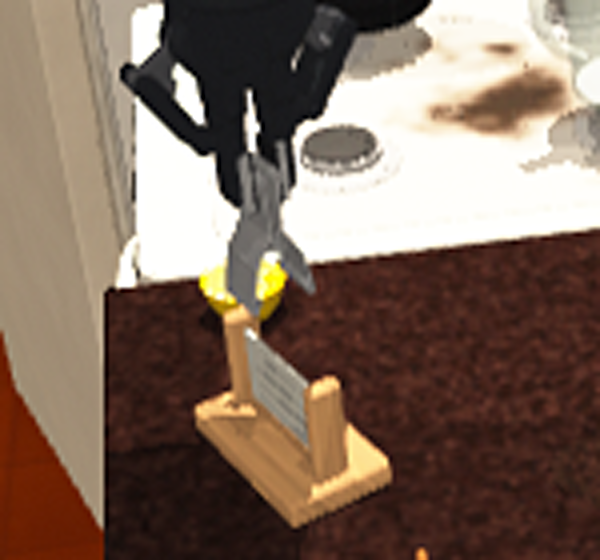

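The clip hangs upright above the card, with its tips at crop (253,315) and (308,290), around z 119. It is centred to within about 1 mm in y and sits about 1 mm to -x. I correct that and lower it 64 mm.

```bash
python3 -m inch '[[[0,0,0],[0.3,1.3,3],10],[[0,0,0],[0.3,1.3,10],10],[[0,0,0],[0.3,1.3,19],10],[[0,0,0],[0.3,1.3,29],10],[[0,0,0],[0.3,1.3,39],10],[[0,0,0],[0.3,1.3,49],10],[[0,0,0],[0.3,1.3,57],10],[[0,0,0],[0.3,1.3,62],10]]' 30; python3 -m inch '[[[0,0,0],[0,0,1.5],10],[[0,0,0],[0,0,2],10],[[0,0,0],[0,0,2],10],[[0,0,0],[0,0,2],10],[[0,0,0],[0,0,2],10]]'; python3 - <<'E'
from h import *
ex=np.array([np.cos(np.radians(25)),np.sin(np.radians(25)),0]); ey=np.array([-ex[1],ex[0],0]); C=np.array([429,-61.7,0])
im,d=arm.camera("side"); W=cloud("side",d)
cv2.imwrite("pics/s5.png",cv2.resize(im[180:270,205:305],None,fx=6,fy=6,interpolation=2))
L=np.stack([(W-C)@ex,(W-C)@ey,W[...,2]],-1)[d>0]
s=L[(abs(L[:,0])<35)&(abs(L[:,1])<25)&(L[:,2]>25)&(L[:,2]<120)]
for z in range(30,120,5):
    q=s[(s[:,2]>=z)&(s[:,2]<z+5)]
    if len(q): print(z,len(q),"x",np.sort(q[:,0]).round(0)[::max(1,len(q)//8)],"y",q[:,1].min().round(1),q[:,1].max().round(1))
E
```

```text
clock: 6.85
ee_pos: [429.2, -60.6, 117.4]
orientation: [0.536, 0.844, -0.0, -0.0]
contact_force: [-0.1, -0.3, -1.3]
finger_gap: 13.9
gripper_force: 39.8
clock: 7.35
ee_pos: [429.7, -60.7, 116.6]
orientation: [0.536, 0.844, 0.0, 0.0]
contact_force: [-0.4, 0.3, -1.6]
finger_gap: 14.1
gripper_force: 39.8
30 15 x [-2. -2. -2. -1. -1. -1. -1. -1. -1. -1. -1. -1. -0. -0.  0.] y -22.4 15.4
35 12 x [-2. -2. -1. -1. -1. -1. -1. -1. -0. -0. -0.  0.] y -23.2 9.7
40 9 x [-2. -2. -1. -1. -1. -1. -1. -1. -0.] y -24.9 9.3
45 13 x [-3. -1. -1. -1. -1. -1. -1. -1. -1. -1. -1. -1. -0.] y -22.5 12.0
50 12 x [-2. -1. -1. -1. -1. -1. -1. -1. -1. -0. -0.  0.] y -22.8 10.4
55 19 x [-20. -19. -14.  -1.  -1.  -1.  -1.  -1.  -0.  18.] y -23.8 10.8
60 34 x [-21. -20. -20. -18.  -2.  -1.  -0.  15.  18.] y -24.1 14.5
65 50 x [-20. -19. -17.  -2.  -1.  14.  16.  18.  19.] y -24.0 17.6
70 41 x [-19. -18. -17. -17.  -2.  -1.   1.  16.  18.] y -22.6 16.4
75 26 x [-18. -17. -17. -16. -16. -14.  16.  16.  18.] y -17.3 19.5
80 17 x [-17. -16. -16. -16. -15. -15. -14.  15.  16.] y -16.4 15.4
85 23 x [-16. -15. -15. -15. -15. -14. -14. -14. -14. -12.  13.  14.] y -16.2 17.3
90 32 x [-13. -13. -12. -11. -10. -10.  -9.   1.] y -18.4 16.7
95 34 x [-11.  -9.  -9.  -8.  -7.  -7.  -5.   0.   6.] y -18.1 16.1
100 28 x [-9. -6. -6. -5. -5. -4. -3.  1.  3.  6.] y -16.9 17.3
105 16 x [-5. -5. -4. -4. -3.  2.  2.  4.] y -18.0 3.9
110 9 x [-4. -4. -4. -3. -3.  3.  3.  4.  4.] y -16.2 -2.7
115 14 x [-13. -13.  -6.  -5.  -4.  -4.  -3.  -3.   2.   4.   4.   4.   4.  12.] y -16.8 -2.0
```

View pics/s5.png

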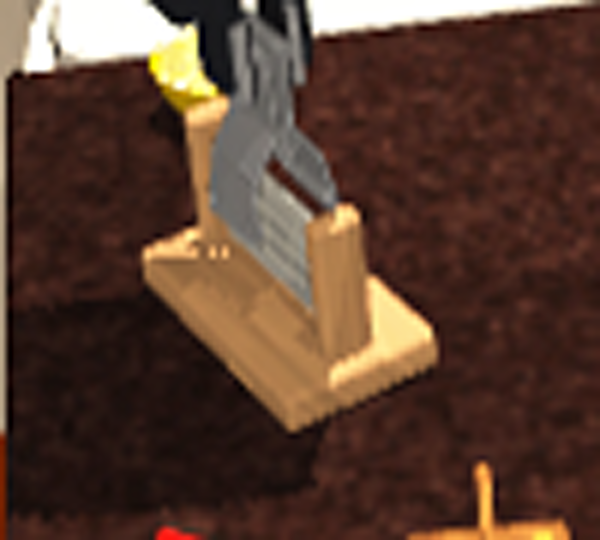

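Both jaws straddle the card: the outer faces are at about -20 and +19 mm, and the tips are at about z 56, roughly 16 mm below the card's top edge. Neither touches the card or the stand, so I hand the job in.

```bash
python3 -m inch '[[[0,0,0],[0,0,0],10],[[0,0,0],[0,0,0],10],[[0,0,0],[0,0,0],10]]'; python3 -c "
from h import *
print(arm.close_job())"
```

```text
clock: 7.7
ee_pos: [429.6, -60.7, 116.3]
orientation: [0.536, 0.844, -0.0, 0.0]
contact_force: [0.0, 0.2, -1.2]
finger_gap: 13.9
gripper_force: 39.8
the job is handed in; nothing more can be done
None
```

I handed the job in at 7.7 s with the clip held still and wide open (about 30 mm between the jaw tips) over the recipe card, one jaw on each side about 16 mm below its top edge; the last picture shows it touching neither card nor stand.

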